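Square a clock plate in the corner stops and lay it on its pillars

TASK

Slide the loose brass clock plate along the top of the squaring block into its corner: first flush against the far fence, then along that fence until it bears gently on the pair of side stops; then let go so that it lies square there. Next grip it precisely across its middle, lift it, lower it without dropping onto the four pillars of the clock movement so that each corner screw hole lies over its pillar (either way round), and let go. Do not ram the fence, the stops or the pillars, and leave everything else on the bench undisturbed.

Things in the scene. Friction and masses are not known exactly. Their poses are not given: they have to be found in the camera images.
- top_plate: loose skeleton brass clock plate, 80 (its x) x 56 (its y) x 5 mm, about 110 g (varies), alike after a half turn; windows inside a 13 mm rim, red jewel in the middle, dark screw holes at x +-32, y +-21 mm. Origin: centre of its underside, z up. Starts flat on top of the squaring block, askew (up to 0.45 rad), away from the corner
- block: fixed squaring block, 180 (x) x 170 (y) mm, dark steel top 24 mm above the bench; x points to the far fence, y to the side stops. Origin: centre of its underside. A finger channel (x 20 to 60 mm, floor 6 mm above the bench) runs right across along y, open at both ends: fingers can reach below the plate's long edges when it is home. Stands left or right on the bench, turned up to 0.3 rad
- far_fence: fixed aluminium bar along the block's far edge, 10 mm thick, 170 mm long, standing 10 mm above the block's top; its inner face is the plane x = 80 mm of the block. Rigid. Its origin coincides with the block's origin
- stop_guides: two dark guide slots in the block's top along its +y edge at x = 8 and x = 72 mm; origin as the block's. On them stand the two side stops, aluminium studs 16 (x) x 12 (y) mm, 10 mm above the block's top, locked rigid. The pair was set by hand: their inner faces (facing -y) lie in one plane somewhere between y = 50 and y = 72 mm of the block. 48 mm open between them for a finger
- movement: fixed clock movement in a wooden holder 120 (x) x 100 (y) x 12 mm: brass bottom plate 92 x 68 mm (top 17 mm above the bench), gear wheels (below 42 mm) and four brass pillars at x +-32, y +-21 mm, 12 mm across, flat tops 56 mm above the bench. Origin: centre of the underside, z up. Fingers have room beside the long sides. Stands left or right, turned up to 0.35 rad
- pillar_tops (a point): centre of the four pillar tops, 56 mm above the bench, axes as the movement: the origin of the plate lies here when it rests properly on the pillars, with its long side along x
- spare_wheel: bystander: loose toothed brass wheel 40 mm across, 4 mm thick, 12 mm arbor, flat on the bench
- loupe: bystander: black eye loupe standing on the bench, 32 mm across, 30 mm high
- tweezers: bystander: steel tweezers 120 mm long lying on the bench
- screwdriver: bystander: screwdriver 150 mm long lying on the bench
- parts_tray: bystander: lilac open tray 100 x 110 x 22 mm holding small wheels
- oil_jar: bystander: small amber jar 36 mm across, 50 mm high
- mainspring_barrel: bystander: brass drum 44 mm across, 22 mm high
Not all that is in view belongs to the job. Of the things that look like the top_plate, the largest one is meant.

How it is judged:
By the outcome, as a careful person would: the job done as asked, in the order asked, and still so for the second after the job is handed in, with the robot touching nothing.
It also fails if it takes over 72 s, if anything falls off the work surface, if the arm or the gripper's body presses on something with over 40 N, if the wrist force passes 120 N, or if a joint passes its speed limit or range.

ROBOT

A 6-joint arm with a two-finger parallel gripper is mounted at the origin on the work surface. World frame = base frame: x ahead of the robot, y to its left, z up, the work surface at z = 0. Lengths are in m, angles in rad, forces in N, time in s.
With the tool pointing down it reaches from about 0.3 to 0.85 m from the base axis. Payload 4.2 kg.
Tool frame: the origin (TCP) lies at the very end of the fingers, on their centre line; the grasp point (between the pads) lies 19 mm behind it; y points along the fingers, x is the direction in which the jaws open and shut, and the axes are right-handed (so a half turn about y gives the same grasp; the last joint's range is limited). The gripper opens to 91 mm and grips with 3 to 60 N. Pads are 32 mm wide; open, the fingers measure 118 mm over their backs; the gripper's body (76 mm by 178 mm) begins 60 mm behind the grasp point.
Start: joints at [-0.02, 0.32, 1.565, -0, 1.257, -0.02], TCP at [0.575, 0, 0.214] pointing down, gripper open.
Joint ranges: [-3.11, 3.11], [-0.84, 2.01], [0.21, 2.61], [-1.34, 4.49], [0.05, 2.63], [-2.56, 2.56]. Speed limits (rad/s): [2.57, 2.57, 3.14, 3.14, 3.14, 3.14].

INTERFACE

Orientations are given as a 3x3 rotation matrix whose columns are the frame's x, y, z axes.
In Python, from bench import get_obs, snapshot, bot, spotter gives the robot as it stands.
- The arm moves only by the tool apply_moves, never from a script. Its argument "steps" is a list of rows, each a list of 2 entries, a list of its own where there are three numbers: the shift along the tool's x, y, z in m, then the turn, a rotation vector about the tool's x, y, z in rad. In form: [[[x, y, z], [rx, ry, rz]], ...]. A call has 1 to 5 rows; each row is the pose to reach, as a shift and turn from the pose commanded when the call began, along the tool's axes at that moment; what a row does not reach only later rows make up. A row lasts 1/8 s, in which the tool goes at most 62.5 mm and 10.7 degrees, less where a joint would pass 70% of its speed; a pose out of reach is approached as far as the arm can. A call with a gripper value outside its range is refused whole. "grip" is the finger opening in m, from 0 to 0.0912, set as the call begins (left out, the last holds). The fingers move at their own pace and stop on an object; "squeeze" is the grip in N (left out, the last holds). Time passes only in rows, so rows that repeat a pose let the fingers close. It gives the time, the measured TCP pose, the force and the opening at its end, in the units of the state.
- get_obs(): the state, without advancing time (a new reading comes with each control period).
- snapshot(name): name is "scene" or "side" or "wrist"; returns a dict with "image" (480x640x3 uint8, red, green, blue), "camera_matrix" (3x3 intrinsics, pixels), "R" (3x3) and "t" (3): a world point X has camera coordinates R X + t; the wrist camera has in their place "T_tool_cam" (4x4, takes a point from camera to tool coordinates, whose origin is the TCP and whose axes are the tool frame's). Camera axes: x right, y down, z forward; pixel columns grow to the right and rows downward; lengths in m; the calibration is good to about 2 mm. A picture is of the moment at which its call begins: read the wrist's pose just before it. There is no depth.
- bot.finish_job(): hands the job in, once; it reports no verdict.
Trained networks look in the newest picture that a camera, given by its name, has taken for a name from the list of things; names that differ only in an ending like _2 or _b are one class to them, and where a whole thing is asked for, a point or a joint stands for the part that bears it (a point fixed in the world has none). Each returns a list of dicts, best first, with "p" (0 to 1); they miss things now and then, are a little off and sometimes report something else, mostly with a low value. They report only what shows in the picture. A call takes as long as a camera call. They do not tell look-alikes from the thing itself.
- spotter.find_in(thing, camera): "location" ([row, column] in pixels, amid what is visible of it).
The state is a dict: "t": time; "qpos": joint angles; "joint_vel": joint speeds; "tau": joint torques, N m; "position": TCP position; "ee_rot": TCP orientation; "wrist_force": force on the tool from outside, world axes, zero at the start; "ft_torque": the same for the moment, N m; "finger_gap": opening from 0.0 (shut) to 1.0 (fully open).
Only numpy, scipy, OpenCV 4.12 (cv2) and the standard library are available. Lean on these libraries where they do the work, as an engineer would, in place of code of your own. Each camera call takes 0.05 s, during which the arm holds its last target. There are 200 camera calls.

## Working session

There is one attempt and no reset: what is moved stays moved. The work goes in short steps, Python scripts to look and compute and a tool call to move; the robot and the scene stay as the last step left them, time stands still between calls to the robot, and variables do not carry over. Pictures are saved under pics/ and viewed, about 8 in all and at most 12, crops included, and the job is handed in when it is done.

Besides the shell and the picture viewer there is one more tool, called after "Emit:" by a JSON object that holds its "method" and its "body". apply_moves: Moves the arm, as the interface text tells. Its arguments: {"type":"object","properties":{"steps":{"type":"array"},"grip":{"type":"number"},"squeeze":{"type":"number"}},"required":["steps"]}

```bash
ls; mkdir -p pics
python3 - <<'E'
from bench import get_obs, snapshot, bot, spotter
import cv2, numpy as np, json
o=get_obs(); print(o['t'],o['position'],np.round(o['ee_rot'],3).tolist(),o['finger_gap'])
for c in ["scene","side","wrist"]:
    s=snapshot(c); cv2.imwrite(f"pics/{c}0.png",s["image"][:,:,::-1])
    print(c,{k:np.round(v,4).tolist() for k,v in s.items() if k!="image"})
    for n in ["top_plate","block","far_fence","stop_guides","movement","pillar_tops"]:
        print(n,[(np.round(d["location"]).tolist(),round(d["p"],2)) for d in spotter.find_in(n,c)])
E
```

```text
pics
0.0 [5.74481091e-01 2.30366064e-05 2.13112599e-01] [[1.0, -0.002, -0.0], [0.0, 0.0, 1.0], [-0.002, -1.0, 0.0]] 0.9976634179830038
scene {'camera_matrix': [[594.4058, 0.0, 317.2936], [0.0, 594.4058, 247.5787], [0.0, 0.0, 1.0]], 'R': [[-0.069, 0.9975, 0.0161], [0.7897, 0.0645, -0.61], [-0.6095, -0.0294, -0.7922]], 't': [0.0358, -0.4319, 1.9065]}
top_plate [([262.0, 385.0], 0.92), ([216.0, 373.0], 0.74), ([277.0, 461.0], 0.65)]
block [([274.0, 395.0], 0.56)]
far_fence [([291.0, 391.0], 0.84), ([281.0, 417.0], 0.5)]
stop_guides [([268.0, 419.0], 0.54)]
movement [([249.0, 235.0], 0.62)]
pillar_tops [([250.0, 234.0], 0.57)]
side {'camera_matrix': [[456.7328, 0.0, 317.8835], [0.0, 456.7328, 236.7585], [0.0, 0.0, 1.0]], 'R': [[-0.8937, -0.4481, 0.0225], [-0.2437, 0.4428, -0.8629], [0.3767, -0.7766, -0.5049]], 't': [0.5397, 0.1948, 1.0165]}
top_plate [([285.0, 288.0], 0.91), ([339.0, 238.0], 0.69), ([302.0, 351.0], 0.55)]
block [([293.0, 277.0], 0.56)]
far_fence [([272.0, 252.0], 0.52)]
stop_guides [([292.0, 246.0], 0.52)]
movement [([219.0, 359.0], 0.77)]
pillar_tops [([222.0, 358.0], 0.55)]
wrist {'camera_matrix': [[369.9193, 0.0, 328.6299], [0.0, 369.9193, 244.5252], [0.0, 0.0, 1.0]], 'T_tool_cam': [[1.0, 0.0008, 0.0012, 0.0002], [-0.001, -0.2352, 0.9719, -0.172], [0.0011, -0.9719, -0.2352, 0.0646], [0.0, 0.0, 0.0, 1.0]]}
top_plate [([66.0, 183.0], 0.95), ([29.0, 345.0], 0.9)]
block [([62.0, 366.0], 0.77)]
far_fence [([54.0, 453.0], 0.72)]
stop_guides []
movement [([365.0, 312.0], 0.8)]
pillar_tops [([364.0, 309.0], 0.79), ([32.0, 344.0], 0.45)]
```

View scene.

Run:
```python
import cv2, numpy as np
a=cv2.imread("pics/scene0.png")[170:350,150:510]
b=cv2.imread("pics/wrist0.png")
cv2.imwrite("pics/v1.png",cv2.resize(a,None,fx=2.2,fy=2.2,interpolation=cv2.INTER_CUBIC))
```

```text
(no output)
```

View pics/v1.png

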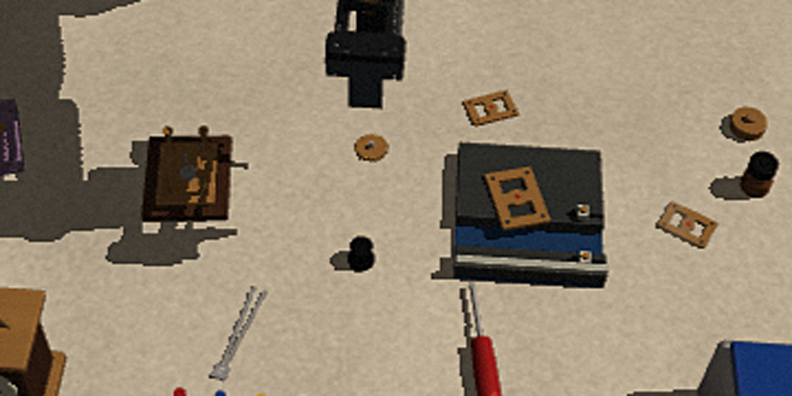

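View pics/wrist0.png

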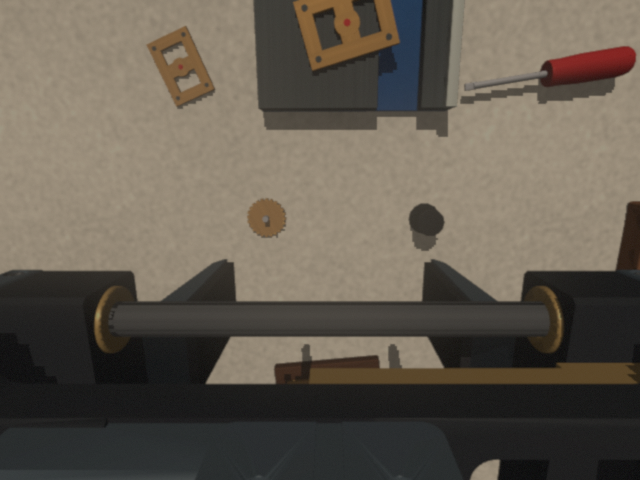

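```bash
cat > h.py <<'E'
from bench import get_obs, snapshot, bot, spotter
import cv2, numpy as np, json, os
from scipy.optimize import least_squares
from scipy.spatial.transform import Rotation as Rn
def shot(c,name):
    """picture saved with its projection (K, world->cam R,t)"""
    o=get_obs(); s=snapshot(c); K=np.array(s["camera_matrix"])
    if c=="wrist":
        T=np.eye(4); T[:3,:3]=o['ee_rot']; T[:3,3]=o['position']
        W=np.linalg.inv(T@np.array(s["T_tool_cam"])); R,t=W[:3,:3],W[:3,3]
    else: R,t=np.array(s["R"]),np.array(s["t"])
    cv2.imwrite(f"pics/{name}.png",s["image"][:,:,::-1]); np.savez(f"pics/{name}.npz",K=K,R=R,t=t)
    return o
def cal(name):
    d=np.load(f"pics/{name}.npz"); return d["K"],d["R"],d["t"]
def ray(name,row,col,z):
    K,R,t=cal(name); d=R.T@np.linalg.inv(K)@[col,row,1]; c=-R.T@t
    return c+d*(z-c[2])/d[2]
def proj(name,X):
    K,R,t=cal(name); p=(K@(R@np.atleast_2d(X).T+t[:,None])).T; return p[:,:2]/p[:,2:]
def pl(x,y,th,P):
    P=np.atleast_2d(np.asarray(P,float)); c,s=np.cos(th),np.sin(th)
    return np.c_[x+c*P[:,0]-s*P[:,1], y+s*P[:,0]+c*P[:,1], P[:,2]]
E
python3 - <<'E'
from h import *
shot("scene","s1");shot("wrist","w1")
print(get_obs()['t'])
f=lambda u,v:(170+v/2.2,150+u/2.2)
for n,u,v,z in [("plate",516,197,.029),("decoyA",491,107,.005),("decoyB",688,225,.005),("blk nearL",460,143,.024),("blk nearR",601,150,.024),("fence L",455,256,.034),("fence R",607,265,.034),
  ("hold nearL",150,136,.012),("hold nearR",230,136,.012),("hold farL",143,218,.012),("hold farR",228,215,.012),("p1",168,131,.056),("p2",203,131,.056)]:
    print(n,ray("s1",*f(u,v),z).round(4))
for n,u,v,z in [("blk corner near",258,108,.024),("fence end",458,105,.034),("plate",347,21,.029)]: print(n,ray("w1",v,u,z).round(4))
E
```

```text
1.15
plate [0.5936 0.1767 0.029 ]
decoyA [0.4381 0.148  0.005 ]
decoyB [0.6    0.3797 0.005 ]
blk nearL [0.5144 0.11   0.024 ]
blk nearR [0.5113 0.279  0.024 ]
fence L [0.6849 0.1081 0.034 ]
fence R [0.6834 0.2773 0.034 ]
hold nearL [ 0.5246 -0.2648  0.012 ]
hold nearR [ 0.5167 -0.1683  0.012 ]
hold farL [ 0.646  -0.2521  0.012 ]
hold farR [ 0.6339 -0.155   0.012 ]
p1 [ 0.5504 -0.2339  0.056 ]
p2 [ 0.547  -0.1931  0.056 ]
blk corner near [0.5102 0.1068 0.024 ]
fence end [0.6916 0.1084 0.034 ]
plate [0.5914 0.1775 0.029 ]
```

Emit:
{"method": "apply_moves", "body": {"steps": [[[0.025,-0.08,0.05],[0,0,0]],[[0.025,-0.085,0.08],[0,0,0]],[[0.025,-0.085,0.08],[0,0,0]]]}}

```text
t: 1.52
position: [0.6017, 0.0828, 0.3019]
ee_rot: [[1.0, 0.006, -0.004], [0.004, 0.002, 1.0], [0.006, -1.0, 0.002]]
wrist_force: [-0.7, -0.5, 0.5]
finger_gap: 1.002
```

Run:
```python
from h import *
o=shot("wrist","w2"); o=get_obs(); print(o['t'],o['position'].round(4) if hasattr(o['position'],'round') else o['position'],o['wrist_force'])
b=cv2.imread("pics/w2.png")[0:260,200:540]
cv2.imwrite("pics/v3.png",cv2.resize(b,None,fx=2.3,fy=2.3,interpolation=cv2.INTER_CUBIC))
```

```text
1.575 [0.6005 0.081  0.2998] [-0.24778076 -0.78545924 -1.17177123]
```

View pics/v3.png

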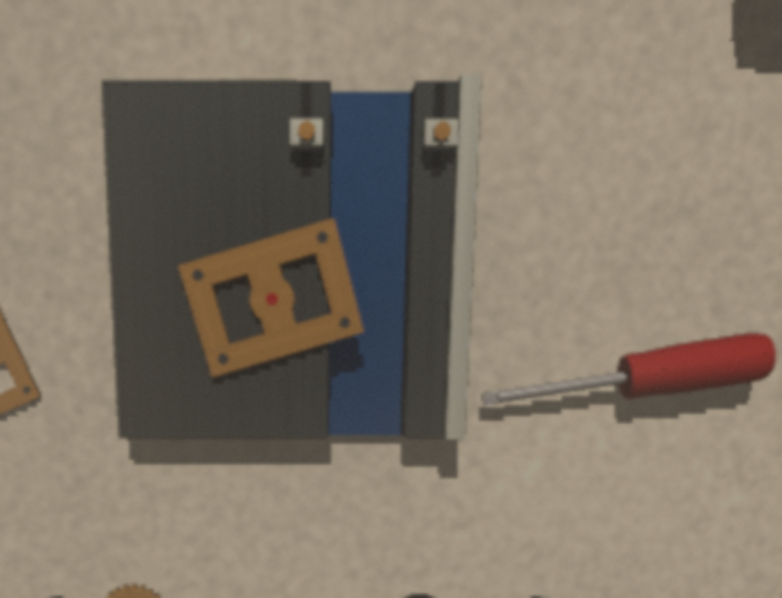

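Emit:
{"method": "apply_moves", "body": {"steps": [[[-0.01,0,-0.06],[0,0,0]],[[-0.02,0,-0.12],[0,0,0]],[[-0.02,0,-0.18],[0,0,0]],[[-0.02,0,-0.24],[0,0,0]],[[-0.02,0,-0.3],[0,0,0]]]}}

```text
t: 2.2
position: [0.5782, -0.2229, 0.2975]
ee_rot: [[1.0, -0.003, 0.001], [-0.001, 0.001, 1.0], [-0.003, -1.0, 0.001]]
wrist_force: [1.0, 0.0, -0.5]
finger_gap: 1.001
```

Emit:
{"method": "apply_moves", "body": {"steps": [[[0,0,-0.06],[0,0,0]],[[0,0,-0.1],[0,0,0]],[[0,0,-0.1],[0,0,0]]]}}

```text
t: 2.58
position: [0.5779, -0.3236, 0.2964]
ee_rot: [[1.0, -0.004, 0.005], [-0.005, 0.001, 1.0], [-0.004, -1.0, 0.001]]
wrist_force: [-0.3, 0.8, -0.3]
finger_gap: 0.998
```

Run:
```python
from h import *
o=shot("wrist","w3"); print(o['t'],o['position'],o['wrist_force'])
b=cv2.imread("pics/w3.png")[0:260,160:500]
cv2.imwrite("pics/v4.png",cv2.resize(b,None,fx=2.3,fy=2.3,interpolation=cv2.INTER_CUBIC))
```

```text
2.575 [ 0.57793772 -0.32364716  0.29640358] [-0.2538746   0.80880611 -0.3047828 ]
```

View pics/v4.png

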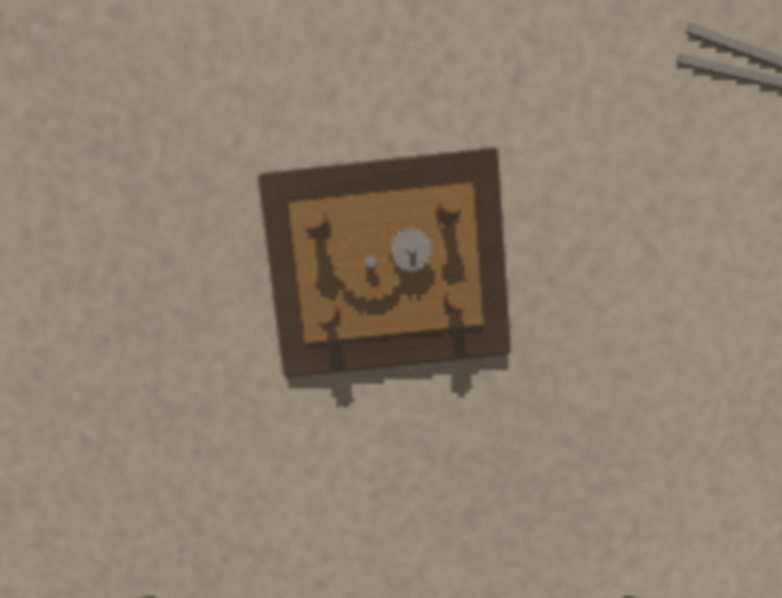

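```bash
cat >> h.py <<'E'
def fit(name,uv,P,x0,free_y=None):
    uv=np.array(uv,float)
    f=lambda v:(proj(name,pl(v[0],v[1],v[2],P))-uv).ravel()
    r=least_squares(f,x0,loss="soft_l1"); return r.x, f(r.x).reshape(-1,2)
E
python3 - <<'E'
from h import *
c3=lambda L:[(200+u/2.3-.3,v/2.3-.3) for u,v in L]
c4=lambda L:[(160+u/2.3-.3,v/2.3-.3) for u,v in L]
x,r=fit("w2",c3([(103,81),(119,437),(482,76),(466,438),(459,76),(446,438)]),[[-.09,.085,.024],[-.09,-.085,.024],[.09,.085,.034],[.09,-.085,.034],[.08,.085,.034],[.08,-.085,.034]],[.6,.19,0]);print("block",x.round(4),r.round(1).tolist()); B=x
x,r=fit("w2",c3([(180,265),(335,220),(364,330),(213,378)]),[[-.04,.028,.029],[.04,.028,.029],[.04,-.028,.029],[-.04,-.028,.029]],[.6,.19,.3]);print("plate",x.round(4),r.round(1).tolist())
# stops tops: corners at z .034
for u,v in [(290,118),(322,118),(322,146),(291,146),(425,118),(458,118),(458,146),(426,146)]:
    p=ray("w2",*c3([(u,v)])[0][::-1],.034); d=p[:2]-B[:2]; c,s=np.cos(B[2]),np.sin(B[2]); print("stop",(1e3*np.array([c*d[0]+s*d[1],-s*d[0]+c*d[1]])).round(1))
P=[[-.06,.05,.012],[.06,.05,.012],[.06,-.05,.012],[-.06,-.05,.012],[-.046,.034,.017],[.046,.034,.017],[.046,-.034,.017],[-.046,-.034,.017]]
x,r=fit("w3",c4([(260,174),(497,149),(510,352),(287,376),(289,201),(473,183),(485,326),(306,343)]),P,[.58,-.21,.1]);print("movement",x.round(4),r.round(1).tolist())
E
```

```text
block [0.6005 0.1915 0.0051] [[-0.6, -0.3], [0.0, 0.6], [0.1, -0.7], [-0.2, 0.8], [0.8, -0.7], [0.0, 0.8]]
plate [0.5918 0.176  0.2847] [[-0.2, 0.4], [-0.0, -0.7], [0.2, 0.9], [0.1, -0.5]]
stop [ 0.  66.2]
stop [15.1 66.2]
stop [15.2 54.1]
stop [ 0.5 54. ]
stop [63.9 66.3]
stop [79.5 66.3]
stop [80.  54.1]
stop [64.8 54.1]
movement [ 0.5778 -0.2135  0.0946] [[-0.8, -0.5], [0.9, -1.0], [1.0, 1.0], [-1.4, 0.7], [-0.0, 0.6], [0.5, -0.2], [-0.3, -0.4], [-0.2, 0.2]]
```

Emit:
{"method": "apply_moves", "body": {"steps": [[[0,0,0.06],[0,0.18,0]],[[0,0,0.12],[0,0.36,0]],[[0,0,0.18],[0,0.54,0]],[[0,0,0.24],[0,0.72,0]],[[0,0,0.3],[0,0.9,0]]], "grip": 0.02}}

```text
t: 3.25
position: [0.5786, -0.0196, 0.2987]
ee_rot: [[0.624, -0.001, 0.781], [-0.781, 0.0, 0.624], [-0.001, -1.0, -0.0]]
wrist_force: [0.5, 0.0, -0.7]
finger_gap: 0.485
```

Emit:
{"method": "apply_moves", "body": {"steps": [[[-0.05,0.02,0.02],[0,0.18,0]],[[-0.1,0.05,0.04],[0,0.36,0]],[[-0.15,0.08,0.06],[0,0.54,0]],[[-0.192,0.1,0.073],[0,0.666,0]],[[-0.192,0.1,0.073],[0,0.666,0]]]}}

```text
t: 3.88
position: [0.5127, 0.1752, 0.1969]
ee_rot: [[0.018, -0.005, 1.0], [-1.0, -0.001, 0.018], [0.001, -1.0, -0.005]]
wrist_force: [0.9, -0.6, 0.1]
finger_gap: 0.221
```

```bash
cat >> h.py <<'E'
def avgshot(c,name,n=5):
    """several wrist pictures while standing: mean image, mean measured pose"""
    ps=[];qs=[];im=[]
    for i in range(n):
        o=shot(c,name); ps.append(o['position']); qs.append(np.array(o['ee_rot'])); im.append(cv2.imread(f"pics/{name}.png").astype(float))
    p=np.mean(ps,0); R=Rn.from_matrix(qs).mean().as_matrix()
    T=np.eye(4);T[:3,:3]=R;T[:3,3]=p; s=snapshot(c); W=np.linalg.inv(T@np.array(s["T_tool_cam"]))
    np.savez(f"pics/{name}.npz",K=s["camera_matrix"],R=W[:3,:3],t=W[:3,3]); cv2.imwrite(f"pics/{name}.png",np.mean(im,0).astype(np.uint8))
    print("t",o['t'],"p",p.round(4),"sd",np.std(ps,0).round(4),"tool z yaw",np.arctan2(R[1,2],R[0,2]).round(4),"F",np.round(o['wrist_force'],1)); return p,R
E
python3 - <<'E'
from h import *
avgshot("wrist","w4",6)
b=cv2.imread("pics/w4.png")[0:270,160:520]
cv2.imwrite("pics/v5.png",cv2.resize(b,None,fx=2.2,fy=2.2,interpolation=cv2.INTER_CUBIC))
E
```

```text
t 4.125 p [0.5154 0.1732 0.1988] sd [0.0015 0.0011 0.001 ] tool z yaw 0.0148 F [ 0.9  0.1 -0. ]
```

View pics/v5.png

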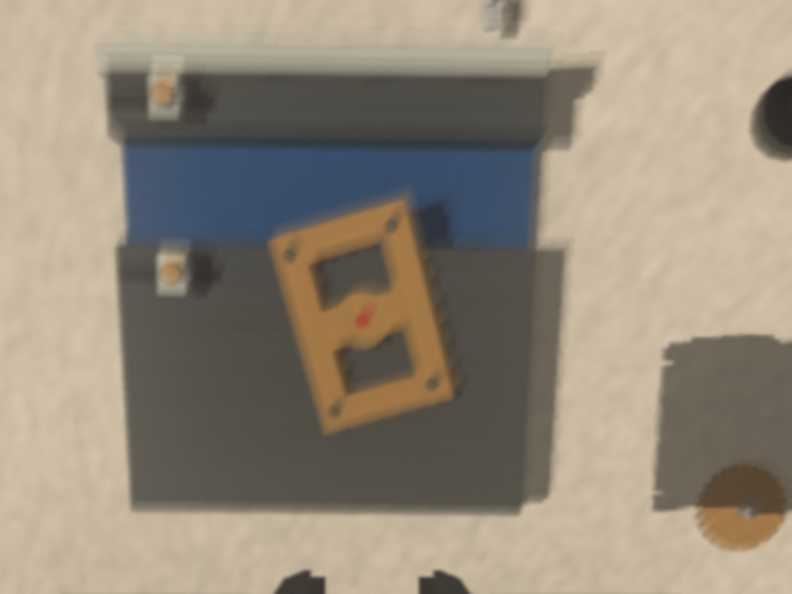

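```bash
cat >> h.py <<'E'
def sub(name,uv,w=3):
    g=cv2.cvtColor(cv2.imread(f"pics/{name}.png"),cv2.COLOR_BGR2GRAY)
    return cv2.cornerSubPix(g,np.array(uv,np.float32).reshape(-1,1,2),(w,w),(-1,-1),(3,50,.01)).reshape(-1,2)
PC=[[-.04,.028,.029],[.04,.028,.029],[.04,-.028,.029],[-.04,-.028,.029]]
E
python3 - <<'E'
from h import *
p,R=avgshot("wrist","w5",4)
c=lambda L:[(160+u/2.2-.3,v/2.2-.3) for u,v in L]
bl=c([(131,510),(520,512),(549,48),(100,48),(547,76),(103,74)]); PB=[[-.09,.085,.024],[-.09,-.085,.024],[.09,-.085,.034],[.09,.085,.034],[.08,-.085,.034],[.08,.085,.034]]
pc=c([(322,434),(268,240),(408,193),(455,397)])
for tag,f in [("click",lambda L:L),("sub",lambda L:sub("w5",L))]:
    x,r=fit("w5",f(bl),PB,[.6,.19,0]);print("block",x.round(4),r.round(1).tolist())
    x,r=fit("w5",f(pc),PC,[.6,.19,.3]);print("plate",x.round(4),r.round(1).tolist())
E
```

```text
t 4.375 p [0.5169 0.172  0.1994] sd [0.0001 0.0001 0.0001] tool z yaw 0.0113 F [-1.3 -0.2 -0.2]
block [0.6003 0.1909 0.0054] [[0.2, 1.0], [0.7, 1.4], [0.7, -0.3], [-2.8, -1.9], [0.9, 0.5], [-3.3, -0.2]]
plate [0.5921 0.175  0.2802] [[1.2, -0.5], [0.4, -0.8], [-1.3, 2.5], [-0.3, 0.1]]
block [0.6002 0.1915 0.0017] [[-0.1, -0.2], [0.5, 0.2], [0.1, -0.4], [-0.3, 0.4], [2.0, 0.7], [-3.7, -0.5]]
plate [0.5916 0.1759 0.2848] [[0.3, -0.5], [0.7, -0.7], [-2.6, 3.0], [0.1, -0.0]]
```

Emit:
{"method": "apply_moves", "body": {"steps": [[[-0.004,0.05,0],[0,0.007,0]],[[-0.004,0.1,0],[0,0.007,0]],[[-0.004,0.15,0],[0,0.007,0]],[[-0.004,0.173,0],[0,0.007,0]],[[-0.004,0.173,0],[0,0.007,0]]], "grip": 0.02}}

```text
t: 5.1
position: [0.5164, 0.1766, 0.0256]
ee_rot: [[0.005, -0.001, 1.0], [-1.0, -0.0, 0.005], [0.0, -1.0, -0.001]]
wrist_force: [1.4, 0.0, 1.0]
finger_gap: 0.221
```

Emit:
{"method": "apply_moves", "body": {"steps": [[[0,0,0.008],[0,0,0]],[[0,0,0.014],[0,0,0]],[[0,0,0.02],[0,0,0]],[[0,0,0.026],[0,0,0]],[[0,0,0.032],[0,0,0]]]}}

```text
t: 5.72
position: [0.5488, 0.1769, 0.026]
ee_rot: [[0.005, -0.0, 1.0], [-1.0, 0.0, 0.005], [-0.0, -1.0, -0.0]]
wrist_force: [-1.1, -0.0, 1.1]
finger_gap: 0.22
```

Emit:
{"method": "apply_moves", "body": {"steps": [[[0,0,0.006],[0,0,0]],[[0,0,0.012],[0,0,0]],[[0,0,0.018],[0,0,0]],[[0,0,0.022],[0,0,0]],[[0,0,0.024],[0,0,0]]]}}

```text
t: 6.35
position: [0.5726, 0.177, 0.0259]
ee_rot: [[0.005, -0.0, 1.0], [-1.0, -0.0, 0.005], [0.0, -1.0, -0.0]]
wrist_force: [-0.8, -0.5, 0.3]
finger_gap: 0.221
```

Run:
```python
from h import *
avgshot("wrist","w6",3)
shot("scene","s2")
a=cv2.imread("pics/w6.png")[0:270,160:520]
b=cv2.imread("pics/s2.png")[225:310,340:440]
a=cv2.resize(a,(440,330),interpolation=cv2.INTER_CUBIC); b=cv2.resize(b,(353,300),interpolation=cv2.INTER_CUBIC)
v=np.zeros((330,793,3),np.uint8); v[:,:440]=a; v[:300,440:]=b; cv2.imwrite("pics/v6.png",v)
```

```text
t 6.45 p [0.5727 0.177  0.0259] sd [0.0001 0.     0.    ] tool z yaw 0.0054 F [-0.6 -0.7 -0.4]
```

View pics/v6.png

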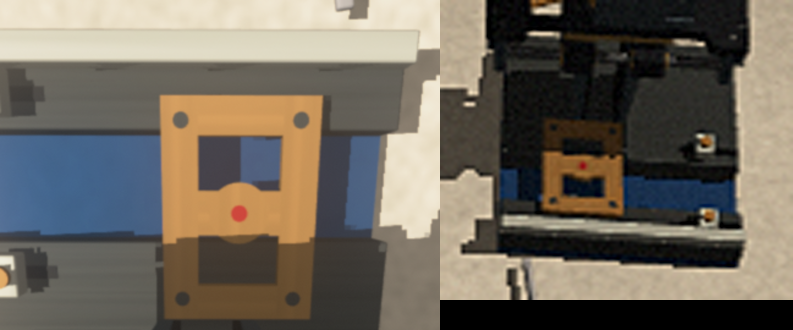

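Run:
```python
from h import *
c=lambda L:[(160+u/1.2222-.3,v/1.2222-.3) for u,v in L]
# jewel, holes z=.029
P=[[.032,.021,.029],[.032,-.021,.029],[-.032,.021,.029],[-.032,-.021,.029],[.04,.028,.029],[.04,-.028,.029],[-.04,.028,.029],[-.04,-.028,.029],[0,0,.029]]
uv=c([(180,120),(301,120),(182,298),(293,298),(160,95),(323,97),(165,318),(311,318),(239,213)])
x,r=fit("w6",uv,P,[.63,.17,0]);print("plate",x.round(4),r.round(1).tolist())
for u,v in [(300,62),(50,62)]: print(ray("w6",*c([(u,v)])[0][::-1],.024).round(4))
```

```text
plate [0.6307 0.164  0.0052] [[0.9, 0.2], [-0.2, 0.4], [0.8, -0.3], [-0.5, -0.1], [0.5, 0.6], [-0.8, -0.9], [0.2, -0.2], [-1.3, -0.1], [0.2, 0.1]]
[0.6828 0.1435 0.024 ]
[0.6823 0.2314 0.024 ]
```

Emit:
{"method": "apply_moves", "body": {"steps": [[[0,0,0.003],[0,0,0]],[[0,0,0.0055],[0,0,0]],[[0,0,0.0075],[0,0,0]],[[0,0,0.0085],[0,0,0]],[[0,0,0.009],[0,0,0]]]}}

```text
t: 7.22
position: [0.5814, 0.1771, 0.026]
ee_rot: [[0.005, -0.0, 1.0], [-1.0, -0.0, 0.005], [0.0, -1.0, -0.0]]
wrist_force: [-0.8, 0.7, 1.1]
finger_gap: 0.218
```

Emit:
{"method": "apply_moves", "body": {"steps": [[[0,0,0.0004],[0,0,0]],[[0,0,0.0008],[0,0,0]],[[0,0,0.0012],[0,0,0]]]}}

```text
t: 7.6
position: [0.5821, 0.1771, 0.0259]
ee_rot: [[0.005, -0.001, 1.0], [-1.0, -0.0, 0.005], [0.0, -1.0, -0.001]]
wrist_force: [-2.0, -0.4, 1.1]
finger_gap: 0.215
```

Emit:
{"method": "apply_moves", "body": {"steps": [[[0,0,0.0005],[0,0,0]],[[0,0,0.001],[0,0,0]],[[0,0,0.001],[0,0,0]]]}}

```text
t: 7.98
position: [0.5822, 0.1771, 0.0259]
ee_rot: [[0.005, -0.003, 1.0], [-1.0, -0.0, 0.005], [0.0, -1.0, -0.003]]
wrist_force: [-6.2, 0.1, 4.3]
finger_gap: 0.224
```

Run:
```python
from h import *
avgshot("wrist","w7",4)
g=cv2.imread("pics/w7.png")[0:270,160:520]
cv2.imwrite("pics/v7.png",cv2.resize(g,None,fx=2.2,fy=2.2,interpolation=cv2.INTER_CUBIC))
```

```text
t 8.125 p [0.5822 0.1771 0.0259] sd [0. 0. 0.] tool z yaw 0.0053 F [-5.   0.8  2.5]
```

View pics/v7.png

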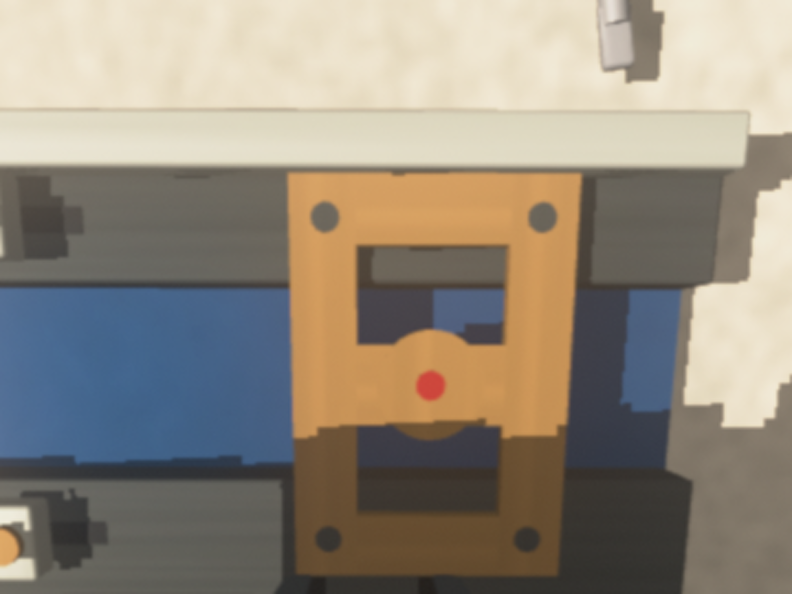

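Run:
```python
from h import *
c=lambda L:[(160+u/2.2-.3,v/2.2-.3) for u,v in L]
P=[[.032,.021,.029],[.032,-.021,.029],[-.032,.021,.029],[-.032,-.021,.029],[.04,.028,.029],[.04,-.028,.029],[-.04,.028,.029],[-.04,-.028,.029],[0,0,.029]]
uv=c([(325,217),(542,217),(328,539),(527,540),(288,173),(582,173),(298,573),(557,575),(431,385)])
x,r=fit("w7",uv,P,[.63,.17,0]);print("plate",x.round(4),r.round(1).tolist())
# channel edges on the top (z .024): x of far/near edge, fence top inner edge z .034
for u,v,z in [(640,284,.024),(100,285,.024),(620,470,.024),(300,168,.034),(740,166,.034)]: print((u,v),ray("w7",*c([(u,v)])[0][::-1],z).round(4))
```

```text
plate [0.6399 0.164  0.0046] [[0.4, 0.3], [-0.1, 0.5], [0.6, -0.8], [-0.3, -1.1], [0.5, 0.2], [-0.8, 0.4], [-0.3, 0.1], [0.0, -0.6], [-0.1, 0.0]]
(640, 284) [0.6602 0.1215 0.024 ]
(100, 285) [0.6593 0.2317 0.024 ]
(620, 470) [0.6219 0.1225 0.024 ]
(300, 168) [0.6798 0.1897 0.034 ]
(740, 166) [0.6807 0.1078 0.034 ]
```

Emit:
{"method": "apply_moves", "body": {"steps": [[[0,0,-0.006],[0,0,0]],[[0,-0.03,-0.008],[0,0,0]],[[0.003,-0.066,0.02],[0,0,0]],[[0.007,-0.066,0.0573],[0,0,0]],[[0.007,-0.066,0.0573],[0,0,0]]], "grip": 0.02}}

```text
t: 8.85
position: [0.6441, 0.1701, 0.0925]
ee_rot: [[0.004, 0.005, 1.0], [-1.0, 0.001, 0.004], [-0.001, -1.0, 0.005]]
wrist_force: [-0.5, 0.4, -0.8]
finger_gap: 0.22
```

Emit:
{"method": "apply_moves", "body": {"steps": [[[0,0,0],[0,0,0]],[[0,0,0],[0,0,0]],[[0,0,0],[0,0,0]],[[0,0.02,0],[0,0,0]],[[0,0.04,0],[0,0,0]]], "grip": 0.091}}

```text
t: 9.48
position: [0.6408, 0.1706, 0.0519]
ee_rot: [[0.006, 0.001, 1.0], [-1.0, 0.0, 0.006], [-0.0, -1.0, 0.001]]
wrist_force: [1.2, 1.0, -0.5]
finger_gap: 0.732
```

Emit:
{"method": "apply_moves", "body": {"steps": [[[0,0,-0.0013],[0,0,0]],[[0,0,-0.0013],[0,0,0]],[[0,0,-0.0013],[0,0,0]],[[0,0,-0.0013],[0,0,0]]]}}

```text
t: 9.98
position: [0.6401, 0.1705, 0.0528]
ee_rot: [[0.005, 0.001, 1.0], [-1.0, 0.0, 0.005], [-0.0, -1.0, 0.001]]
wrist_force: [0.0, -0.8, 0.5]
finger_gap: 1.0
```

Run:
```python
from h import *
p,R=avgshot("wrist","w8",2); print(get_obs()["finger_gap"],R.round(4).tolist())
```

```text
t 10.025 p [0.64   0.1705 0.0527] sd [0.0001 0.     0.0001] tool z yaw 0.0055 F [-0.1 -0.4 -0.3]
0.9973609611496939 [[0.0055, 0.0013, 1.0], [-1.0, 0.0003, 0.0055], [-0.0003, -1.0, 0.0013]]
```

Emit:
{"method": "apply_moves", "body": {"steps": [[[0,0.012,-0.0004],[0,0,0]],[[0,0.024,-0.0004],[0,0,0]],[[0,0.034,-0.0004],[0,0,0]],[[0,0.0425,-0.0004],[0,0,0]],[[0,0.0425,-0.0004],[0,0,0]]]}}

```text
t: 10.75
position: [0.6387, 0.1703, 0.0084]
ee_rot: [[0.006, -0.002, 1.0], [-1.0, -0.0, 0.006], [0.0, -1.0, -0.002]]
wrist_force: [0.0, -0.6, 0.0]
finger_gap: 0.998
```

Emit:
{"method": "apply_moves", "body": {"steps": [[[-0.008,0,0],[0,0,0]],[[-0.014,0,0.0002],[0,0,0]],[[-0.02,0,0.0003],[0,0,0]],[[-0.026,0,0.0004],[0,0,0]],[[-0.032,0,0.0005],[0,0,0]]]}}

```text
t: 11.38
position: [0.6397, 0.2028, 0.0096]
ee_rot: [[0.006, 0.0, 1.0], [-1.0, -0.0, 0.006], [0.0, -1.0, 0.0]]
wrist_force: [-0.0, -1.6, 2.0]
finger_gap: 1.001
```

Emit:
{"method": "apply_moves", "body": {"steps": [[[-0.006,0,0],[0,0,0]],[[-0.012,0,0.0002],[0,0,0]],[[-0.018,0,0.0003],[0,0,0]],[[-0.023,0,0.0004],[0,0,0]],[[-0.026,0,0.0005],[0,0,0]]]}}

```text
t: 12.0
position: [0.6397, 0.2287, 0.0094]
ee_rot: [[0.006, -0.0, 1.0], [-1.0, -0.0, 0.006], [0.0, -1.0, -0.0]]
wrist_force: [-0.8, -0.4, 0.2]
finger_gap: 0.999
```

Run:
```python
from h import *
avgshot("wrist","w9",2)
shot("scene","s3")
a=cv2.imread("pics/w9.png")[0:270,160:520]
b=cv2.imread("pics/s3.png")[225:310,340:440]
a=cv2.resize(a,(440,330),interpolation=cv2.INTER_CUBIC); b=cv2.resize(b,(353,300),interpolation=cv2.INTER_CUBIC)
v=np.zeros((330,793,3),np.uint8); v[:,:440]=a; v[:300,440:]=b; cv2.imwrite("pics/v8.png",v)
```

```text
t 12.05 p [0.6398 0.2289 0.0094] sd [0.     0.0001 0.    ] tool z yaw 0.0057 F [ 0.7 -0.1 -0.7]
```

View pics/v8.png

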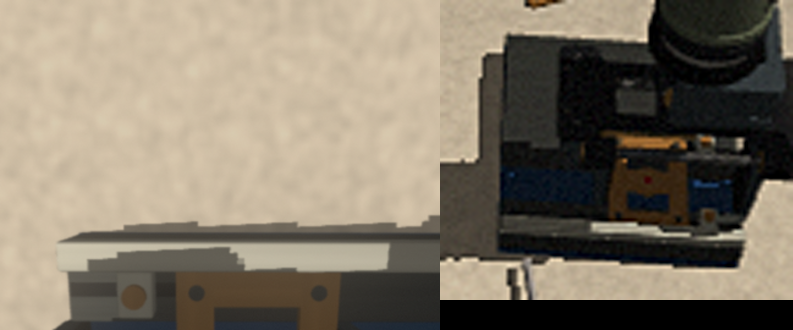

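Emit:
{"method": "apply_moves", "body": {"steps": [[[-0.0025,0,0],[0,0,0]],[[-0.0045,0,0.0002],[0,0,0]],[[-0.0055,0,0.0003],[0,0,0]],[[-0.006,0,0.0003],[0,0,0]],[[-0.006,0,0.0003],[0,0,0]]]}}

```text
t: 12.82
position: [0.6401, 0.2344, 0.0094]
ee_rot: [[0.005, -0.0, 1.0], [-1.0, -0.0, 0.005], [0.0, -1.0, -0.0]]
wrist_force: [-1.1, -0.7, -0.2]
finger_gap: 1.002
```

Emit:
{"method": "apply_moves", "body": {"steps": [[[-0.0003,0,0],[0,0,0]],[[-0.0006,0,0],[0,0,0]],[[-0.0008,0,0],[0,0,0]]]}}

```text
t: 13.2
position: [0.6401, 0.2352, 0.0094]
ee_rot: [[0.005, -0.0, 1.0], [-1.0, -0.0, 0.005], [0.0, -1.0, -0.0]]
wrist_force: [-1.8, -2.0, 0.3]
finger_gap: 0.997
```

Emit:
{"method": "apply_moves", "body": {"steps": [[[-0.0003,0,0],[0,0,0]],[[-0.0006,0,0],[0,0,0]],[[-0.0008,0,0],[0,0,0]]]}}

```text
t: 13.58
position: [0.6403, 0.2361, 0.0094]
ee_rot: [[0.006, 0.0, 1.0], [-1.0, 0.0, 0.006], [-0.0, -1.0, 0.0]]
wrist_force: [-1.2, -0.7, -0.5]
finger_gap: 0.998
```

Emit:
{"method": "apply_moves", "body": {"steps": [[[-0.0003,0,0],[0,0,0]],[[-0.0006,0,0],[0,0,0]],[[-0.0008,0,0],[0,0,0]]]}}

```text
t: 13.95
position: [0.6402, 0.2364, 0.0094]
ee_rot: [[0.006, -0.0, 1.0], [-1.0, -0.001, 0.006], [0.001, -1.0, -0.0]]
wrist_force: [-0.0, -3.0, 0.1]
finger_gap: 1.0
```

Emit:
{"method": "apply_moves", "body": {"steps": [[[-0.0003,0,0],[0,0,0]],[[-0.0005,0,0],[0,0,0]],[[-0.0005,0,0],[0,0,0]]]}}

```text
t: 14.32
position: [0.6402, 0.2365, 0.0094]
ee_rot: [[0.006, -0.0, 1.0], [-1.0, -0.001, 0.006], [0.001, -1.0, -0.0]]
wrist_force: [0.6, -4.8, 0.8]
finger_gap: 1.003
```

Run:
```python
from h import *
avgshot("wrist","w10",3); print(get_obs()['ft_torque'])
```

```text
t 14.425 p [0.6402 0.2365 0.0094] sd [0. 0. 0.] tool z yaw 0.0057 F [ 0.4 -5.7  0.3]
[-0.86305426  0.10532807 -0.07250668]
```

Emit:
{"method": "apply_moves", "body": {"steps": [[[0.003,0,0],[0,0,0]],[[0.01,0,0],[0,0,0]],[[0.0187,0,0],[0,0,0]],[[0.0187,0,0],[0,0,0]],[[0.0187,0,0],[0,0,0]]]}}

```text
t: 15.15
position: [0.6404, 0.2186, 0.0096]
ee_rot: [[0.005, 0.0, 1.0], [-1.0, 0.0, 0.005], [-0.0, -1.0, 0.0]]
wrist_force: [0.4, -0.4, -0.4]
finger_gap: 0.997
```

Run:
```python
from h import *
avgshot("wrist","w11",3)
a=cv2.imread("pics/w11.png")[170:270,160:560]
cv2.imwrite("pics/v9.png",cv2.resize(a,None,fx=2,fy=2,interpolation=cv2.INTER_CUBIC))
```

```text
t 15.25 p [0.6404 0.2187 0.0096] sd [0.     0.0001 0.    ] tool z yaw 0.0053 F [-0.4 -0.  -0.2]
```

View pics/v9.png

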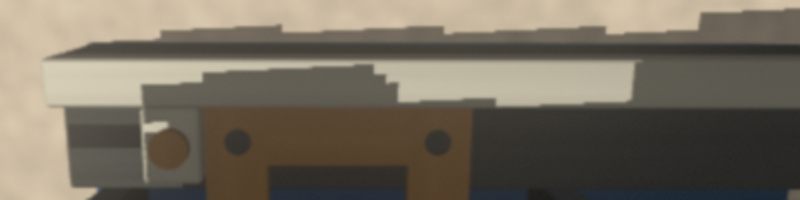

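Emit:
{"method": "apply_moves", "body": {"steps": [[[0,0,-0.001],[0,0,0]],[[0,0,-0.001],[0,0,0]],[[0,0,-0.001],[0,0,0]],[[0,0,-0.001],[0,0,0]],[[0,0,-0.001],[0,0,0]]], "grip": 0.05, "squeeze": 15}}

```text
t: 15.98
position: [0.6393, 0.2187, 0.0095]
ee_rot: [[0.005, 0.0, 1.0], [-1.0, 0.0, 0.005], [-0.0, -1.0, 0.0]]
wrist_force: [0.3, -0.4, 0.5]
finger_gap: 0.612
```

Emit:
{"method": "apply_moves", "body": {"steps": [[[0,0,-0.001],[0,0,0]],[[0,0,-0.001],[0,0,0]],[[0,0,-0.001],[0,0,0]]], "squeeze": 20}}

```text
t: 16.35
position: [0.6383, 0.2186, 0.0095]
ee_rot: [[0.005, 0.0, 1.0], [-1.0, 0.0, 0.005], [-0.0, -1.0, 0.0]]
wrist_force: [0.2, -0.3, -0.3]
finger_gap: 0.613
```

Emit:
{"method": "apply_moves", "body": {"steps": [[[0,-0.01,0],[0,0,0]],[[0,-0.03,0],[0,0,0]],[[0,-0.07,0],[0,0,0]],[[0,-0.12,0],[0,0,0]],[[0.02,-0.16,-0.01],[0,0,0]]]}}

```text
t: 16.98
position: [0.629, 0.1995, 0.172]
ee_rot: [[0.007, 0.003, 1.0], [-1.0, 0.001, 0.007], [-0.001, -1.0, 0.003]]
wrist_force: [0.5, -0.5, -1.8]
finger_gap: 0.612
```

Emit:
{"method": "apply_moves", "body": {"steps": [[[0.045,-0.02,-0.02],[0,0,0]],[[0.095,-0.03,-0.04],[0,-0.02,0]],[[0.145,-0.03,-0.06],[0,-0.04,0]],[[0.195,-0.03,-0.08],[0,-0.06,0]],[[0.245,-0.03,-0.1],[0,-0.089,0]]]}}

```text
t: 17.6
position: [0.5287, -0.0484, 0.2001]
ee_rot: [[0.096, 0.001, 0.995], [-0.995, -0.0, 0.096], [0.0, -1.0, 0.001]]
wrist_force: [1.1, 0.1, -1.4]
finger_gap: 0.611
```

Run:
```python
from h import *
o=get_obs();p=np.array(o['position']);R=np.array(o['ee_rot']);print(p,o['finger_gap'])
print(R.T@(np.array([.455,-.215,.2])-p), np.arctan2(R[1,2],R[0,2]))
```

```text
[ 0.52871499 -0.04842816  0.20011485] 0.6110107032860038
[ 1.58763263e-01  9.55502479e-05 -8.92989770e-02] 0.09572913265630385
```

Emit:
{"method": "apply_moves", "body": {"steps": [[[0.05,0,-0.03],[0,0,0]],[[0.1,0,-0.06],[0,0,0]],[[0.14,0,-0.085],[0,0,0]],[[0.159,0,-0.089],[0,0,0]],[[0.159,0,-0.089],[0,0,0]]]}}

```text
t: 18.23
position: [0.4564, -0.2144, 0.1998]
ee_rot: [[0.092, 0.001, 0.996], [-0.996, 0.0, 0.092], [-0.0, -1.0, 0.001]]
wrist_force: [0.0, 0.4, -1.1]
finger_gap: 0.61
```

Run:
```python
from h import *
avgshot("wrist","tmp",5)
p,R=avgshot("wrist","w12",3); np.savez("pics/pose12.npz",p=p,R=R); print(get_obs()['finger_gap'])
a=cv2.imread("pics/w12.png")[0:290,140:530]
cv2.imwrite("pics/v10.png",cv2.resize(a,None,fx=2.05,fy=2.05,interpolation=cv2.INTER_CUBIC))
```

```text
t 18.425 p [ 0.4566 -0.2131  0.1996] sd [0.0001 0.0007 0.0001] tool z yaw 0.0946 F [ 0.4 -0.2 -1. ]
t 18.625 p [ 0.4565 -0.2128  0.1994] sd [0.     0.0001 0.    ] tool z yaw 0.0961 F [-0.4 -0.7 -2.1]
0.6100379664827267
```

View pics/v10.png

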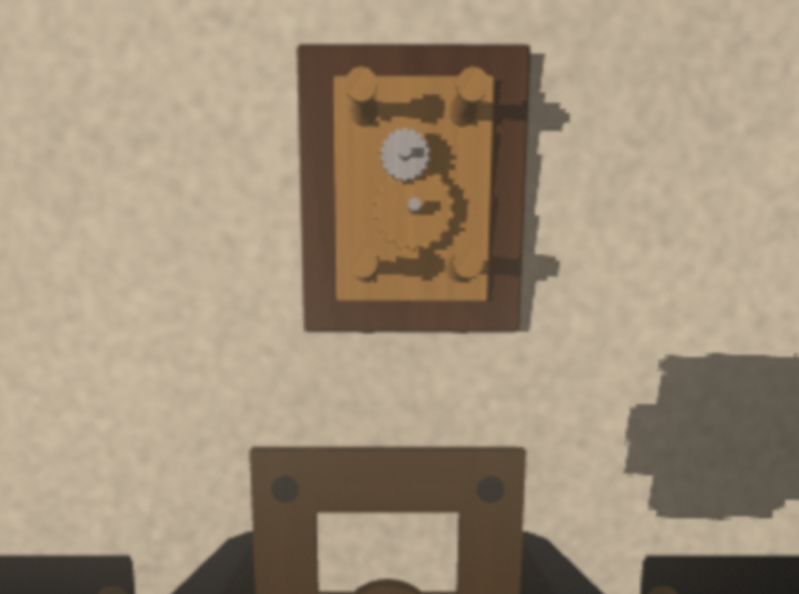

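Run:
```python
from h import *
c=lambda L:np.array([(140+u/2.05-.25,v/2.05-.25) for u,v in L])
Hs=[(298,45),(529,45),(519,331),(305,331)]; Bs=[(334,76),(494,78),(487,300),(337,300)]; Ps=[(361,83),(473,83),(468,262),(366,262)]
def box(a,b,z): return [[a,b,z],[a,-b,z],[-a,-b,z],[-a,b,z]]
for n,uv,P in [("holder",c(Hs),box(.06,.05,.012)),("holder sub",sub("w12",c(Hs)),box(.06,.05,.012)),("brass",c(Bs),box(.046,.034,.017)),("brass sub",sub("w12",c(Bs)),box(.046,.034,.017)),("pillars",c(Ps),box(.032,.021,.056))]:
    x,r=fit("w12",uv,P,[.578,-.21,.1]); print(n,x.round(4),r.round(1).tolist())
d=np.load("pics/pose12.npz"); p,R=d["p"],d["R"]
for z in (.217,.219,.221):
    x,r=fit("w12",c([(285,489),(490,489),(250,448),(525,448)]),[[.032,.021,z],[.032,-.021,z],[.04,.028,z],[.04,-.028,z]],[.456,-.21,.1]); 
    print("held",z,x.round(4),r.round(1).tolist(),"in tool",(R.T@(np.r_[x[:2],z]-p)).round(4))
```

```text
holder [ 0.5769 -0.2136  0.0983] [[-0.9, -0.5], [1.1, -0.7], [0.5, 0.8], [-0.6, 0.9]]
holder sub [ 0.577  -0.2135  0.0975] [[-0.9, -0.4], [1.2, -0.7], [0.3, 0.7], [-0.4, 0.8]]
brass [ 0.577  -0.2136  0.094 ] [[-0.1, -0.1], [0.2, -0.8], [0.0, 0.5], [-0.2, 0.3]]
brass sub [ 0.5771 -0.2132  0.0922] [[-0.2, -0.3], [0.3, -0.7], [0.2, 0.7], [-0.3, 0.5]]
pillars [ 0.5774 -0.2138  0.1025] [[0.3, 0.5], [-0.1, 0.2], [0.7, -0.6], [-1.1, -0.3]]
held 0.217 [ 0.4565 -0.2142  0.0973] [[0.9, -0.8], [-0.9, -0.8], [0.8, 0.7], [-0.8, 0.7]] in tool [ 0.0014 -0.0176 -0.0002]
held 0.219 [ 0.4569 -0.2142  0.0973] [[0.2, -0.6], [-0.2, -0.6], [-0.1, 0.6], [0.1, 0.6]] in tool [ 0.0014 -0.0196  0.0002]
held 0.221 [ 0.4572 -0.2141  0.0973] [[-0.4, -0.5], [0.4, -0.5], [-1.0, 0.5], [1.0, 0.5]] in tool [ 0.0014 -0.0216  0.0006]
```

Emit:
{"method": "apply_moves", "body": {"steps": [[[0.004,0,0.04],[0,0,0]],[[0.008,0.02,0.09],[0,0,0]],[[0.0109,0.06,0.1195],[0,0,0]],[[0.0109,0.1,0.1195],[0,0,0]],[[0.0109,0.125,0.1195],[0,0,0]]]}}

```text
t: 19.35
position: [0.5755, -0.2125, 0.0718]
ee_rot: [[0.095, -0.003, 0.995], [-0.995, 0.001, 0.095], [-0.002, -1.0, -0.003]]
wrist_force: [-0.4, 0.6, -0.5]
finger_gap: 0.611
```

Emit:
{"method": "apply_moves", "body": {"steps": [[[0,0.01,0],[0,0,0]],[[0,0.019,0],[0,0,0]],[[0,0.023,0],[0,0,0]],[[0,0.023,0],[0,0,0]],[[0,0.023,0],[0,0,0]]]}}

```text
t: 19.98
position: [0.5766, -0.2135, 0.0523]
ee_rot: [[0.094, 0.001, 0.996], [-0.996, -0.001, 0.094], [0.001, -1.0, 0.001]]
wrist_force: [-0.4, -0.3, -1.2]
finger_gap: 0.611
```

Run:
```python
from h import *
p,R=avgshot("wrist","w13",3); print(get_obs()['finger_gap'])
shot("scene","s4");shot("side","d4")
def cr(n,P,w,h):
    u,v=proj(n,P)[0].astype(int); return cv2.resize(cv2.imread(f"pics/{n}.png")[v-h:v+h,u-w:u+w],(390,390*h//w),interpolation=cv2.INTER_CUBIC)
a=cr("s4",[.577,-.213,.056],40,40);b=cr("d4",[.577,-.213,.056],52,52)
cv2.imwrite("pics/v11.png",np.hstack([a,b]))
```

```text
t 20.075 p [ 0.5765 -0.2134  0.0522] sd [0.     0.     0.0001] tool z yaw 0.0944 F [ 0.4  0.4 -1.7]
0.6110715835632102
```

View pics/v11.png

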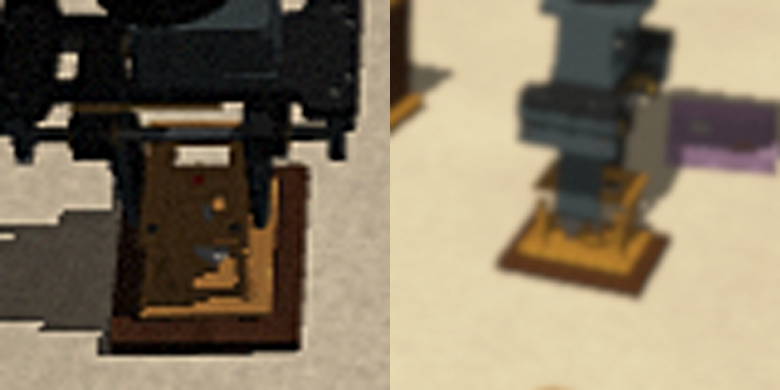

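Emit:
{"method": "apply_moves", "body": {"steps": [[[-0.0012,0.003,0],[0,0,0]],[[-0.0012,0.006,0],[0,0,0]],[[-0.0012,0.008,0],[0,0,0]],[[-0.0012,0.0092,0],[0,0,0]],[[-0.0012,0.0092,0],[0,0,0]]]}}

```text
t: 20.9
position: [0.576, -0.2121, 0.0421]
ee_rot: [[0.094, -0.0, 0.996], [-0.996, 0.0, 0.094], [-0.0, -1.0, -0.0]]
wrist_force: [0.7, 0.5, -1.8]
finger_gap: 0.611
```

Emit:
{"method": "apply_moves", "body": {"steps": [[[0,0.0004,0],[0,0,0]],[[0,0.0008,0],[0,0,0]],[[0,0.001,0],[0,0,0]]]}}

```text
t: 21.28
position: [0.5761, -0.2121, 0.0415]
ee_rot: [[0.094, 0.0, 0.996], [-0.996, -0.0, 0.094], [0.0, -1.0, 0.0]]
wrist_force: [-0.1, 0.8, 1.1]
finger_gap: 0.609
```

Emit:
{"method": "apply_moves", "body": {"steps": [[[0,0.0003,0],[0,0,0]],[[0,0.0004,0],[0,0,0]],[[0,0.0004,0],[0,0,0]]]}}

```text
t: 21.65
position: [0.5761, -0.2121, 0.0414]
ee_rot: [[0.094, 0.0, 0.996], [-0.996, -0.0, 0.094], [0.0, -1.0, 0.0]]
wrist_force: [-1.6, 1.1, 6.1]
finger_gap: 0.61
```

Emit:
{"method": "apply_moves", "body": {"steps": [[[0,0,0],[0,0,0]],[[0,0,0],[0,0,0]],[[0,0,0],[0,0,0]],[[0,0,0],[0,0,0]],[[0,0,0],[0,0,0]]], "grip": 0.084}}

```text
t: 22.28
position: [0.576, -0.2121, 0.0408]
ee_rot: [[0.094, 0.0, 0.996], [-0.996, 0.0, 0.094], [-0.0, -1.0, 0.0]]
wrist_force: [0.4, -0.5, 0.6]
finger_gap: 0.924
```

Emit:
{"method": "apply_moves", "body": {"steps": [[[0,-0.01,0],[0,0,0]],[[0,-0.03,0],[0,0,0]],[[0,-0.06,0],[0,0,0]],[[0,-0.1,-0.03],[0,0,0]],[[0,-0.15,-0.07],[0,0,0]]]}}

```text
t: 22.9
position: [0.5067, -0.2184, 0.1909]
ee_rot: [[0.095, -0.0, 0.995], [-0.995, 0.0, 0.095], [-0.0, -1.0, -0.0]]
wrist_force: [0.9, -0.9, 1.2]
finger_gap: 0.92
```

Emit:
{"method": "apply_moves", "body": {"steps": [[[0,-0.01,-0.04],[0,0,0]],[[0,-0.01,-0.055],[0,0,0]],[[0,-0.01,-0.055],[0,0,0]],[[0,-0.01,-0.055],[0,0,0]],[[0,-0.01,-0.055],[0,0,0]]]}}

```text
t: 23.52
position: [0.4534, -0.2236, 0.1989]
ee_rot: [[0.095, -0.001, 0.995], [-0.995, 0.001, 0.095], [-0.001, -1.0, -0.001]]
wrist_force: [-0.3, 0.1, 0.4]
finger_gap: 0.923
```

Run:
```python
from h import *
p,R=avgshot("wrist","w14",3); print(get_obs()['finger_gap'])
shot("side","d5")
a=cv2.imread("pics/w14.png")[0:240,190:490]
u,v=proj("d5",[.577,-.213,.056])[0].astype(int)
b=cv2.imread("pics/d5.png")[v-45:v+45,u-45:u+45]
a=cv2.resize(a,(480,384),interpolation=cv2.INTER_CUBIC);b=cv2.resize(b,(320,320),interpolation=cv2.INTER_CUBIC)
o=np.zeros((384,800,3),np.uint8);o[:,:480]=a;o[:320,480:]=b;cv2.imwrite("pics/v12.png",o)
```

```text
t 23.625 p [ 0.4533 -0.2236  0.199 ] sd [0.0001 0.     0.0001] tool z yaw 0.0951 F [-0.1  0.6  0.2]
0.9215652294094361
```

View pics/v12.png

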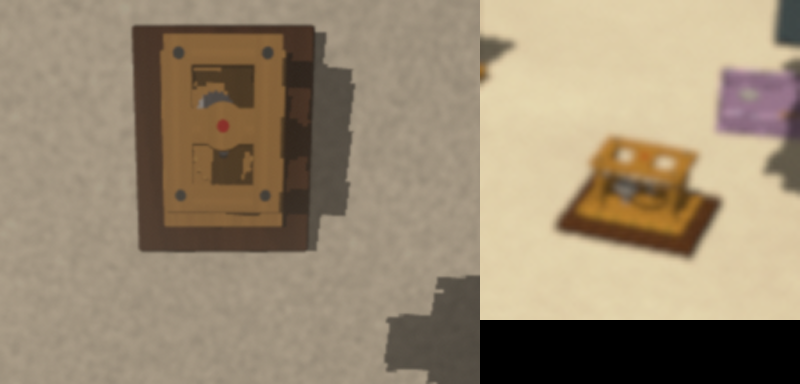

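Run:
```python
from h import *
c=lambda L:np.array([(190+u/1.6-.2,v/1.6-.2) for u,v in L])
def box(a,b,z): return [[a,b,z],[a,-b,z],[-a,-b,z],[-a,b,z]]
for n,L,P in [("holder",[(133,26),(314,26),(309,250),(140,250)],box(.06,.05,.012)),("holes",[(178.5,53),(267.5,53),(265,196),(181,196)],box(.032,.021,.061))]:
    for t,uv in [("",c(L)),("sub",sub("w14",c(L)) )]:
        x,r=fit("w14",uv,P,[.578,-.21,.1]); print(n,t,x.round(4),r.round(1).tolist())
```

```text
holder  [ 0.5769 -0.214   0.0996] [[-0.8, -0.6], [1.2, -1.1], [0.1, 1.0], [-0.2, 1.4]]
holder sub [ 0.577  -0.2137  0.101 ] [[-0.8, -0.5], [1.2, -1.0], [-0.2, 0.8], [-0.0, 1.1]]
holes  [ 0.5766 -0.2134  0.0964] [[0.1, 0.3], [-0.1, 0.3], [0.1, -0.3], [-0.1, -0.3]]
holes sub [ 0.5766 -0.2134  0.0964] [[0.1, 0.3], [-0.1, 0.3], [0.1, -0.3], [-0.1, -0.3]]
```

Plate and holder agree to within 0.6 mm and 0.004 rad in the same picture, and the plate lies flat on the pillars. The gripper is clear, so I am handing in.

```bash
python3 -c "
from bench import bot,get_obs
print(bot.finish_job()); print(get_obs()['t'])"
```

```text
the job is handed in; nothing more can be done
None
the job is handed in; nothing more can be done
```

The plate was squared in the corner of the block, then gripped across its middle and set down on the four pillars. The job was handed in at about 24 s with the gripper raised clear.

- **Squaring:** I pushed the plate flush against the far fence with about 5–6 N. I then slid it along the fence onto both side stops with about 5 N and let go. The wrist picture showed it flush with the fence and touching the stop in view. The second stop was out of view.
- **Placing:** The plate touched down at the expected height with about 6 N and was then released. In the last wrist picture its screw holes lay within about 0.6 mm and 0.004 rad of the movement's position, as judged from the holder's corners. The side view showed it lying flat on the pillars.

**Disagreements and slips:**
- **Camera and touch:** They differed by about 1.4 mm in y, which I corrected for. The fence contact also came about 2 mm earlier in x than the camera implied. I split that difference when choosing the grip point, so the grip may be off centre by about 1 mm along the plate's length.
- **Shift after gripping:** A repeated offset moved the gripped plate about 1 mm away from the fence just before the lift, after it had been squared and released.
- **Bystanders:** I did not check each of them separately at the end. Nothing I did came near them.

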